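Sweep stray nuts off the carrier into the catch pan

ROBOT

A 7-joint arm with a two-finger parallel gripper is mounted at the origin on the work surface. World frame = base frame: x ahead of the robot, y to its left, z up, the work surface at z = 0. Lengths are in m, angles in rad, forces in N, time in s.
With the tool pointing down it reaches from about 0.4 to 0.85 m from the base axis. Payload 10.4 kg.
Tool frame: the origin (TCP) lies between the finger pads; the fingertips stand 17 mm ahead of it and the grasp point (between the pads) lies 2 mm behind it (r.tip_extent is the distance from the TCP to the fingertips, in m); z points along the fingers, y is the direction in which the jaws open and shut (so a half turn about z gives the same grasp; the last joint's range is limited). The gripper opens to 85 mm and grips with 20 to 120 N. Pads are 22 mm wide; open, the fingers measure 114 mm over their backs; the gripper's body (76 mm by 85 mm) begins 54 mm behind the grasp point. The pads swing forward as they close: fully open they stand 13 mm farther back than shut.
Start: joints at [-1.162, 0.332, -0.065, 1.46, 0.022, 1.35, -0.088], TCP at [0.262, 0.568, 0.248] pointing down, gripper open.
Joint ranges: [-2.6, 2.6], [-0.5, 2.12], [-1.47, 1.34], [0.16, 2.42], [-1.27, 4.41], [0.06, 2.06], [-2.6, 2.6]. Speed limits (rad/s): [2.22, 2.22, 2.79, 2.79, 3.14, 3.14, 3.14].

INTERFACE

Orientations are given as a unit quaternion [w, x, y, z].
In Python, from cell import r, eyes, job gives the robot as it stands.
- The arm moves only by the shell command python3 -m creep 'ROWS' [OPENING] [FORCE]. ROWS is JSON, a list of rows, each an object with "slide": the shift along the tool's x, y, z in cm, a list of three; "roll": the turn about the tool's z in rad. A call has exactly 5 rows; each row is the pose to reach, as a shift and turn from the pose measured when the call began, along the tool's axes at that moment; what a row does not reach only later rows make up. A row lasts 1/12 s, in which the tool goes at most 41.7 mm and 7.16 degrees, less where a joint would pass 70% of its speed; a pose out of reach is approached as far as the arm can. A call with a gripper value outside its range is refused whole. OPENING is the opening, from 0 (shut) to 1 (fully open), set as the call begins (- or left out, the last holds). The fingers move at their own pace and stop on an object; FORCE is the grip in N (left out, the last holds). Time passes only in rows, so rows that repeat a pose let the fingers close, or fill a call up. It gives the time, the measured TCP pose, the force and the opening at its end, in the units of the state.
- r.get_state(): the state, without advancing time (a new reading comes with each control period).
- eyes.get_image(name): name is "scene" or "top" or "wrist"; returns a dict with "image" (480x640x3 uint8, blue, green, red), "vertical_fov" (degrees; the focal length in pixels is half the picture's height over the tangent of half this angle, whatever the lens; pixels are square), "cx", "cy" (the principal point, pixels), "view" (4x4, takes a point from world to camera coordinates). Camera axes: x right, y down, z forward; pixel columns grow to the right and rows downward; lengths in m; the calibration is good to about 2 mm. A picture is of the moment at which its call begins. There is no depth.
- job.close_job(): hands the job in, once; it reports no verdict.
The state is a dict: "time": time; "joints": joint angles; "qd": joint speeds; "joint_torque": joint torques, N m; "eef_pos": TCP position; "orientation": TCP orientation; "wrist_force": force on the tool from outside, world axes, zero at the start; "wrist_torque": the same for the moment, N m; "grip_width": opening from 0.0 (shut) to 1.0 (fully open).
Only numpy, scipy, OpenCV 4.12 (cv2) and the standard library are available. Lean on these libraries where they do the work, as an engineer would, in place of code of your own. Each camera call takes 0.05 s, during which the arm holds its last target. There are 200 camera calls.

TASK

Clear the workpiece carrier: using the fingertips as a brush, sweep the three loose hex nuts along its plate and over its open end into the catch pan standing there. Do not pick up, pinch or press hard on a nut. Leave the upright bolt, the insulator and everything else standing and lying where it is.

Things in the scene. Friction and masses are not known exactly. Their poses are not given: they have to be found in the camera images.
- carrier: fixed workpiece carrier: a flat aluminium plate on a profile frame, 320 mm (its x) by 360 mm (its y), top face 48 mm above the bench; black guide strips 12 mm wide stand 10 mm above the plate along its two edges from |x| = 148 to 160 mm; its two ends at y = -180 and +180 mm are open, with no lip. Origin: centre of its underside; z up. It may be turned up to 10 degrees
- pan: the open catch pan, thin steel, fixed to the bench, 300 mm (its x) by 130 mm (its y), walls 3 mm thick and 40 mm high, so its rim is 8 mm below the carrier plate; it stands 3 mm off one open end of the carrier (either the +y or the -y end), lined up with it and turned with it. Origin: centre of its underside (floor about 3 mm above it), z up
- case: closed assortment case with a flat dark lid, 300 by 130 by 40 mm, fixed at the carrier's other end: not a place for nuts. Origin: centre of its underside
- nut_a: plain steel hex nut, 24 mm across the flats (28 mm over corners), 13 mm high, 33 g, lying flat on the carrier plate at the start; origin: centre of its underside, z up. It slides; it is one of three alike
- nut_b: plain steel hex nut, 24 mm across the flats (28 mm over corners), 13 mm high, 33 g, lying flat on the carrier plate at the start; origin: centre of its underside, z up. It slides; it is one of three alike
- nut_c: plain steel hex nut, 24 mm across the flats (28 mm over corners), 13 mm high, 33 g, lying flat on the carrier plate at the start; origin: centre of its underside, z up. It slides; it is one of three alike
- bolt: hex bolt standing on its head on the carrier, shank up: head 24 mm across flats and 10 mm high, shank 16 mm thick, 36 mm tall in all. Origin: centre of its underside, z up. Leave it standing
- insulator: brown ribbed standoff insulator standing on the carrier, 30 mm across, 35 mm tall. Origin: centre of its underside, z up. Leave it standing
- socket: steel wrench socket standing on the bench to the right of the carrier and its end pieces, 28 mm across, 38 mm tall. Origin: centre of its underside, z up
- tape: roll of amber tape lying flat on the lid of the case, 72 mm across, 19 mm high. Origin: centre of its underside
- bottle: small white bottle with a black cap standing on the bench to the left of the carrier and its end pieces, 44 mm across, 110 mm tall. Origin: centre of its underside, z up
- busbar: flat copper busbar lying on the lid of the case, 32 by 110 by 4 mm. Origin: centre of its underside

How it is judged:
At the end, for the whole second after the job is handed in: All three nuts lie at rest inside the catch pan (between its walls, less than 34 mm above its underside); bolt, insulator, socket and bottle stand upright (within 0.3 rad), and they and the tape and busbar are within 15 mm of where they were (x of nut_a in the frame of pan between -0.148 and 0.148 m and y of nut_a in the frame of pan between -0.063 and 0.063 m and z of each of nut_a, nut_b, nut_c in the frame of pan below 0.034 m and linear speed of each of nut_a, nut_b, nut_c below 0.02 m/s and x of nut_b in the frame of pan between -0.148 and 0.148 m and y of nut_b in the frame of pan between -0.063 and 0.063 m and x of nut_c in the frame of pan between -0.148 and 0.148 m and y of nut_c in the frame of pan between -0.063 and 0.063 m and distance of each of bolt, insulator, socket, bottle, tape, busbar from where it was at the start of the episode below 0.015 m and angle between each of bolt, insulator, socket, bottle's own z axis and vertical below 0.3 rad); the robot touches nothing.
It fails at once if a nut is lifted: more than 20 mm above the carrier plate (height (world z) of any of nut_a, nut_b, nut_c above 0.068 m).
It fails at once if a nut is pinched or pressed hard: the fingers bear on it with more than 12 N (contact force between the fingers and nut_a above 12 N or contact force between the fingers and nut_b above 12 N or contact force between the fingers and nut_c above 12 N).
It fails at once if a bystander is knocked over or shifted more than 15 mm (angle between any of bolt, insulator, socket, bottle's own z axis and vertical above 0.3 rad or distance of any of bolt, insulator, socket, bottle, tape, busbar from where it was at the start of the episode above 0.015 m).
It also fails if it takes over 61 s, if anything falls off the work surface, if the arm or the gripper's body presses on something with over 40 N, if the wrist force passes 120 N, or if a joint passes its speed limit or range.

## Working session

There is one attempt and no reset: what is moved stays moved. The work goes in short steps, Python scripts to look and compute and a shell command to move; the robot and the scene stay as the last step left them, time stands still between calls to the robot, and variables do not carry over. Pictures are saved under pics/ and viewed, about 8 in all and at most 12, crops included, and the job is handed in when it is done.

```bash
ls; mkdir -p pics
cat > h.py <<'E'
import numpy as np,cv2
from cell import r,eyes,job
def K(d):
    f=240/np.tan(np.radians(d["vertical_fov"])/2);return f,d["cx"],d["cy"]
def cast(d,u,v,z):
    f,cx,cy=K(d);V=np.array(d["view"]);R=V[:3,:3];o=-R.T@V[:3,3]
    w=R.T@np.array([(u-cx)/f,(v-cy)/f,1]);return o+w*(z-o[2])/w[2]
def proj(d,p):
    f,cx,cy=K(d);V=np.array(d["view"]);c=V[:3,:3]@np.array(p)+V[:3,3];return c[0]/c[2]*f+cx,c[1]/c[2]*f+cy
E
python3 - <<'E'
from h import *
s=r.get_state();print(s["time"],s["eef_pos"],s["orientation"],s["grip_width"],r.tip_extent)
for n in("top","scene"):
    d=eyes.get_image(n);cv2.imwrite(f"pics/{n}0.png",d["image"]);V=np.array(d["view"]);print(n,d["vertical_fov"],d["cx"],d["cy"],V.round(3).tolist())
E
```

```text
pics
0.0 [0.26142762 0.56730504 0.24750509] [-9.66158133e-05  2.14207526e-01  9.76787906e-01 -7.16042736e-04] 1.0008113809898598 0.017
top 47.060156122527054 316.072137236647 235.07725060786746 [[0.017, -1.0, -0.013, 0.021], [-0.994, -0.015, -0.108, 0.547], [0.108, 0.015, -0.994, 1.234], [0.0, 0.0, 0.0, 1.0]]
scene 50.329942708124705 326.88985540502495 235.68768616070778 [[0.823, 0.568, -0.007, -0.47], [0.379, -0.559, -0.737, -0.173], [-0.423, 0.604, -0.676, 1.332], [0.0, 0.0, 0.0, 1.0]]
```

View pics/top0.png

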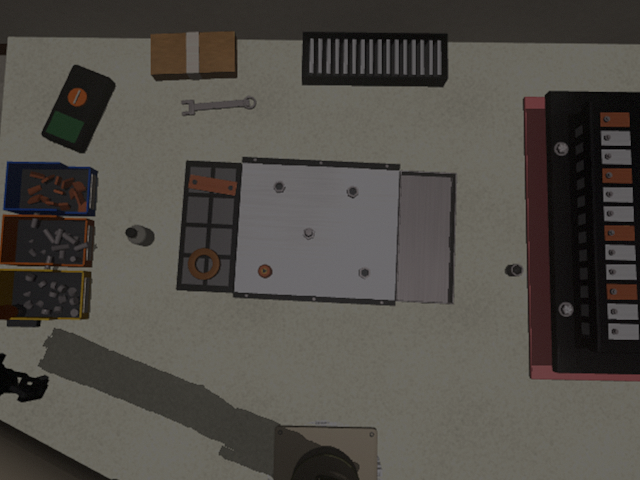

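View pics/scene0.png

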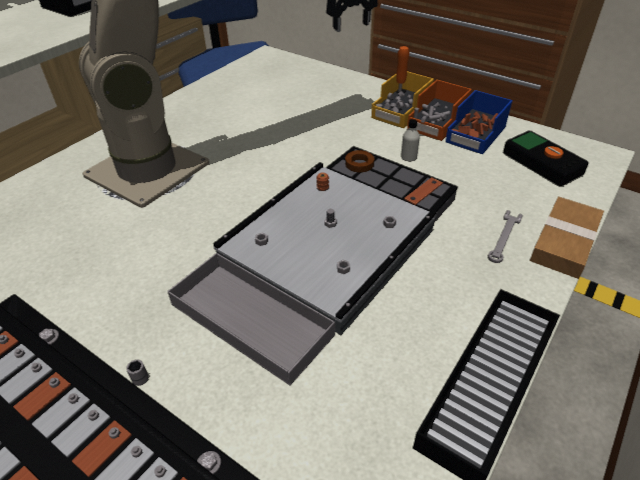

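The top view shows the pan at the right (-y) end. The nuts are near (279,187), (352,192) and (364,272), the bolt near (308,233) and the insulator near (264,271). The scene view confirms this layout, with nuts at about (390,222), (343,267) and (261,239).

Run:
```python
from h import *
d=eyes.get_image("top");e=eyes.get_image("scene")
def cen(d,u,v,k=10):
    g=cv2.cvtColor(d["image"],cv2.COLOR_BGR2GRAY)[v-k:v+k+1,u-k:u+k+1].astype(int)
    m=(abs(g-np.median(g))>22).astype(np.uint8);n,l,s,c=cv2.connectedComponentsWithStats(m)
    i=1+np.argmax(s[1:,4]);x,y,w,h,a=s[i];return u-k+x+(w-1)/2,v-k+y+(h-1)/2,w,h,a
for n,p,q,z in(("n1",(279,187),(390,222),.055),("n2",(352,192),(343,267),.055),("n3",(364,272),(261,239),.055),("bolt",(308,233),(331,218),.058),("ins",(264,271),(322,181),.065)):
    a=cen(d,*p);b=cen(e,*q,12);print(n,a,cast(d,a[0],a[1],z).round(4)[:2],b,cast(e,b[0],b[1],z).round(4)[:2])
# plate corners (outer strip) from the top view, z~.058
for c in((242,157),(400,163),(396,304),(235,296)):print("corner",cast(d,*c,.058).round(4)[:2])
for c in((400,172),(456,173),(453,304),(397,302)):print("pan",cast(d,*c,.04).round(4)[:2])
print("case",cast(d,185,160,.04)[:2],cast(d,178,290,.04)[:2],"socket",cast(d,514,270,.03)[:2],"bottle",cast(d,137,235,.1)[:2])
x=cv2.resize(d["image"][145:315,165:470],None,fx=2.6,fy=2.6,interpolation=cv2.INTER_CUBIC);cv2.imwrite("pics/crop.png",x)
```

```text
n1 (np.float64(279.5), np.float64(187.0), np.int32(12), np.int32(11), np.int32(95)) [0.6523 0.1147] (np.float64(389.5), np.float64(221.5), np.int32(14), np.int32(12), np.int32(135)) [0.6537 0.1164]
n2 (np.float64(352.0), np.float64(192.5), np.int32(11), np.int32(12), np.int32(93)) [ 0.642  -0.0499] (np.float64(343.5), np.float64(266.5), np.int32(14), np.int32(14), np.int32(157)) [ 0.6456 -0.0501]
n3 (np.float64(363.5), np.float64(273.0), np.int32(10), np.int32(11), np.int32(68)) [ 0.4605 -0.0773] (np.float64(261.0), np.float64(239.0), np.int32(15), np.int32(13), np.int32(144)) [ 0.4622 -0.0797]
bolt (np.float64(308.0), np.float64(234.0), np.int32(9), np.int32(11), np.int32(53)) [0.5457 0.0479] (np.float64(330.5), np.float64(218.0), np.int32(14), np.int32(19), np.int32(181)) [0.5451 0.0525]
ins (np.float64(265.0), np.float64(271.0), np.int32(15), np.int32(15), np.int32(166)) [0.461  0.1415] (np.float64(322.0), np.float64(181.5), np.int32(13), np.int32(18), np.int32(213)) [0.4605 0.1417]
corner [0.72   0.2017]
corner [ 0.711  -0.1579]
corner [ 0.3933 -0.1492]
corner [0.4048 0.2074]
pan [ 0.6943 -0.1604]
pan [ 0.6937 -0.2886]
pan [ 0.3952 -0.2788]
pan [ 0.3975 -0.1538]
case [0.71558985 0.33648866] [0.41595163 0.33956233] socket [ 0.47391537 -0.41972198] bottle [0.53309473 0.41842418]
```

View pics/crop.png

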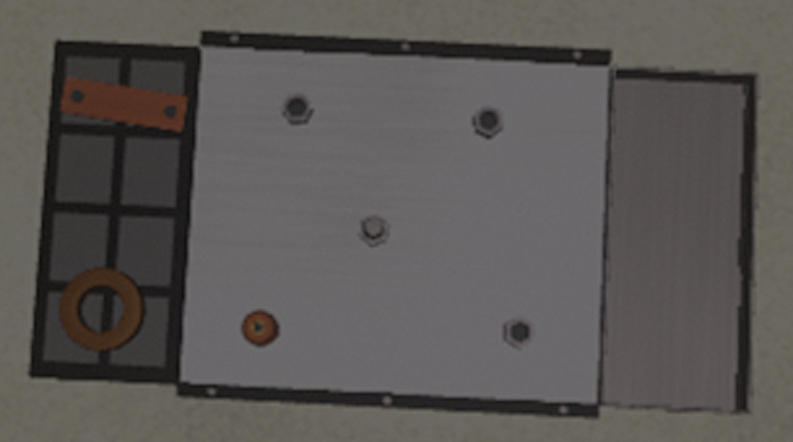

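```bash
cat >> h.py <<'E'
from scipy.spatial.transform import Rotation as Ro
def to(p,yaw=-1.7):
    s=r.get_state();w,x,y,z=s["orientation"];R=Ro.from_quat([x,y,z,w]).as_matrix()
    d=R.T@(np.array(p)-s["eef_pos"]);ty=np.array([np.cos(np.radians(yaw)),np.sin(np.radians(yaw)),0])
    b=R.T@ty;print("t",round(s["time"],2),"pos",np.round(s["eef_pos"],4),"slide cm",np.round(d*100,1),"roll",round(np.arctan2(-b[0],b[1]),3),"F",np.round(s["wrist_force"],1),"g",round(s["grip_width"],3),"tip",r.tip_extent)
E
python3 -m creep '[{"slide":[-3.4,-2,0],"roll":0.12},{"slide":[-6.8,-4,0],"roll":0.24},{"slide":[-10.2,-6,0],"roll":0.36},{"slide":[-13.6,-8,0],"roll":0.48},{"slide":[-17,-10,0],"roll":0.6}]' 0.16
python3 -c "from h import *;to([.645,.005,.15])"
```

```text
time: 0.62
eef_pos: [0.3748, 0.4037, 0.2479]
orientation: [-0.0, 0.496, 0.868, -0.0]
wrist_force: [1.1, 0.4, 0.1]
grip_width: 0.3
t 0.62 pos [0.3748 0.4037 0.2479] slide cm [-48.1   3.    9.8] roll 0.563 F [1.1 0.4 0.1] g 0.3 tip 0.017
```

```bash
python3 -m creep '[{"slide":[-3.6,0.2,0.6],"roll":0.11},{"slide":[-7.2,0.4,1.2],"roll":0.22},{"slide":[-10.8,0.7,1.8],"roll":0.33},{"slide":[-14.4,0.9,2.4],"roll":0.44},{"slide":[-18,1.1,3],"roll":0.563}]'
python3 -c "from h import *;to([.645,.005,.15])"
```

```text
time: 1.03
eef_pos: [0.4764, 0.2526, 0.2178]
orientation: [0.0, 0.719, 0.695, -0.0]
wrist_force: [0.2, 1.0, 0.2]
grip_width: 0.157
t 1.03 pos [0.4764 0.2526 0.2178] slide cm [-24.2  17.7   6.8] roll -0.005 F [0.2 1.  0.2] g 0.157 tip 0.017
```

```bash
python3 -m creep '[{"slide":[-3,2.2,0.6],"roll":0},{"slide":[-6,4.4,1.2],"roll":0},{"slide":[-9,6.6,1.8],"roll":0},{"slide":[-12,8.8,2.4],"roll":0},{"slide":[-15,11,3],"roll":0}]'
python3 -m creep '[{"slide":[-3,2.2,1.2],"roll":0},{"slide":[-6,4.4,2.4],"roll":0},{"slide":[-8,6,3.4],"roll":0},{"slide":[-9,6.6,3.8],"roll":0},{"slide":[-9.2,6.7,3.8],"roll":0}]'
python3 - <<'E'
from h import *
to([.644,.005,.07])
d=eyes.get_image("wrist");cv2.imwrite("pics/w.png",d["image"])
for n,p in(("n1",(.653,.1155,.055)),("n2",(.644,-.05,.055))):print(n,np.round(proj(d,p)))
E
```

```text
time: 1.45
eef_pos: [0.5817, 0.0972, 0.1875]
orientation: [0.0, 0.719, 0.695, -0.0]
wrist_force: [0.4, 0.9, 0.1]
grip_width: 0.156
time: 1.87
eef_pos: [0.6453, -0.0001, 0.148]
orientation: [-0.0, 0.721, 0.693, -0.002]
wrist_force: [-0.5, 0.5, 1.5]
grip_width: 0.163
t 1.87 pos [ 6.453e-01 -1.000e-04  1.480e-01] slide cm [ 0.5 -0.1  7.8] roll -0.009 F [-0.5  0.5  1.5] g 0.163 tip 0.017
n1 [321.  21.]
n2 [315. 332.]
```

View pics/w.png

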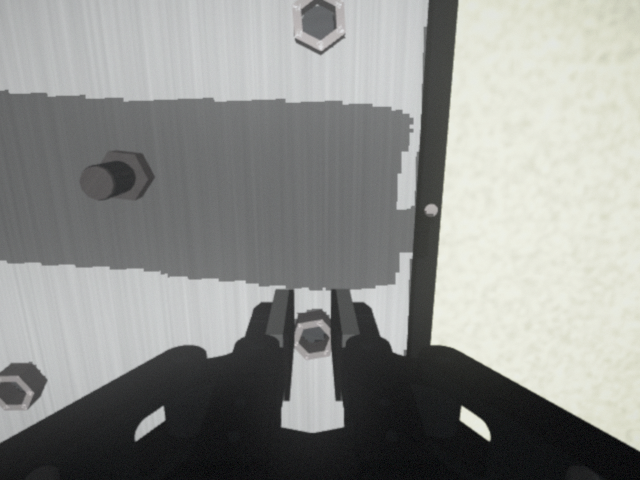

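The wrist view has n1 at (320,25), n2 at (313,338) centred in the finger gap, and the bolt at (115,177). These agree with my predicted positions, so I'm descending behind n2.

```bash
python3 -m creep '[{"slide":[0.5,0,1.5],"roll":0},{"slide":[0.5,-0.1,3],"roll":0},{"slide":[0.5,-0.1,4.5],"roll":0},{"slide":[0.5,-0.1,6],"roll":0},{"slide":[0.5,-0.1,6],"roll":0}]'
python3 -m creep '[{"slide":[0,0,0.4],"roll":0},{"slide":[0,0,0.8],"roll":0},{"slide":[0,0,1.2],"roll":0},{"slide":[0,0,1.6],"roll":0},{"slide":[0,0,1.7],"roll":0}]'
python3 - <<'E'
from h import *
to([.640,-.19,.07])
d=eyes.get_image("scene");u,v=map(int,proj(d,r.get_state()["eef_pos"]))
cv2.imwrite("pics/s1.png",cv2.resize(d["image"][v-75:v+75,u-100:u+100],None,fx=4,fy=4,interpolation=cv2.INTER_CUBIC))
E
```

```text
time: 2.33
eef_pos: [0.6424, 0.0094, 0.0867]
orientation: [-0.002, 0.719, 0.695, -0.002]
wrist_force: [-0.7, -0.4, -1.0]
grip_width: 0.163
time: 2.75
eef_pos: [0.6422, 0.0096, 0.0694]
orientation: [-0.002, 0.719, 0.695, -0.002]
wrist_force: [-0.2, -1.0, -0.4]
grip_width: 0.16
t 2.75 pos [0.6422 0.0096 0.0694] slide cm [-20.    0.5  -0.1] roll -0.004 F [-0.2 -1.  -0.4] g 0.16 tip 0.017
```

View pics/s1.png

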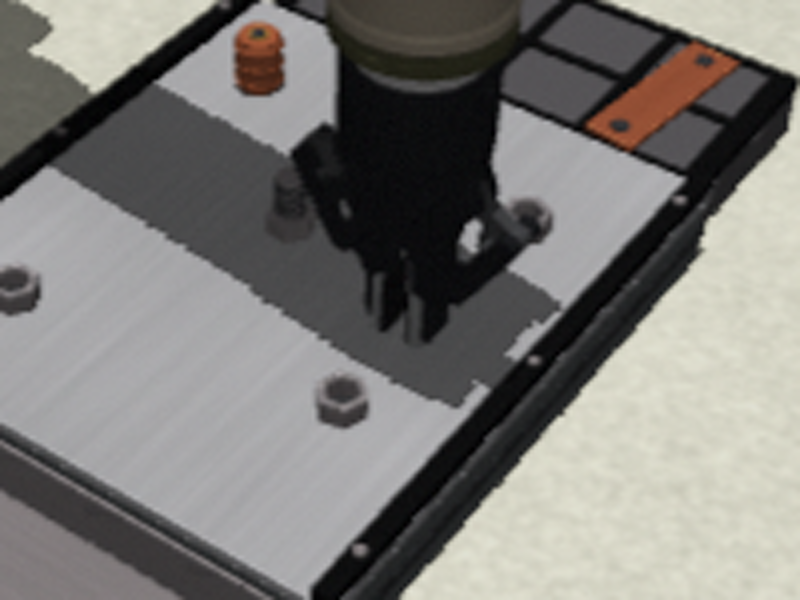

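The crop shows the fingertips at about (415,345), just above the plate and behind n2 at (342,400). The path is free, so I'll sweep n2.

```bash
python3 -m creep '[{"slide":[-0.8,0,0],"roll":0},{"slide":[-1.6,0,0],"roll":0},{"slide":[-2.4,0,0],"roll":0},{"slide":[-3.2,0,0],"roll":0},{"slide":[-4,0,0],"roll":0}]'
python3 -m creep '[{"slide":[-0.8,0,0],"roll":0},{"slide":[-1.6,0,0],"roll":0},{"slide":[-2.4,0,0],"roll":0},{"slide":[-3.2,0,0],"roll":0},{"slide":[-4,0,0],"roll":0}]'
python3 - <<'E'
from h import *
to([.640,-.19,.07])
d=eyes.get_image("scene");u,v=map(int,proj(d,r.get_state()["eef_pos"]))
cv2.imwrite("pics/s2.png",cv2.resize(d["image"][v-75:v+75,u-100:u+100],None,fx=4,fy=4,interpolation=cv2.INTER_CUBIC))
E
```

```text
time: 3.22
eef_pos: [0.6408, -0.032, 0.0696]
orientation: [-0.002, 0.719, 0.695, -0.002]
wrist_force: [-0.5, 0.0, 1.1]
grip_width: 0.16
time: 3.63
eef_pos: [0.6394, -0.0728, 0.0697]
orientation: [-0.002, 0.719, 0.695, -0.002]
wrist_force: [-0.1, 1.5, 0.0]
grip_width: 0.166
t 3.63 pos [ 0.6394 -0.0728  0.0697] slide cm [-11.7   0.5  -0. ] roll -0.005 F [-0.1  1.5  0. ] g 0.166 tip 0.017
```

View pics/s2.png

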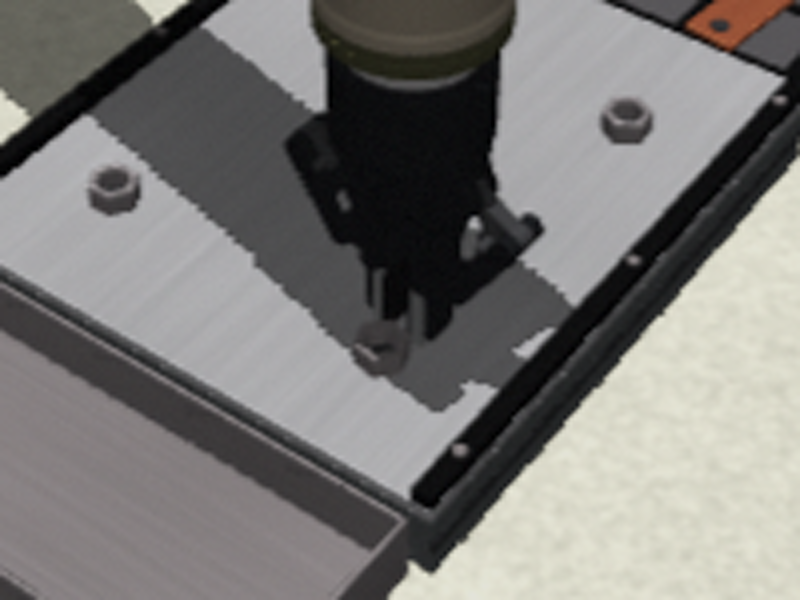

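The crop shows the nut at (380,350) sitting squarely in the two-finger fork and sliding. I'll carry on over the edge, then lift and go to n3.

```bash
python3 -m creep '[{"slide":[-0.8,0,0],"roll":0},{"slide":[-1.6,0,0],"roll":0},{"slide":[-2.4,0,0],"roll":0},{"slide":[-3.2,0,0],"roll":0},{"slide":[-4,0,0],"roll":0}]'
python3 -m creep '[{"slide":[-0.8,0,0],"roll":0},{"slide":[-1.6,0,0],"roll":0},{"slide":[-2.4,0,0],"roll":0},{"slide":[-3.2,0,0],"roll":0},{"slide":[-4,0,0],"roll":0}]'
python3 -m creep '[{"slide":[-0.8,0,0],"roll":0},{"slide":[-1.6,0,0],"roll":0},{"slide":[-2.4,0,0],"roll":0},{"slide":[-3.2,0,0],"roll":0},{"slide":[-4,0,0],"roll":0}]'
python3 -m creep '[{"slide":[-0.2,0,0],"roll":0},{"slide":[-0.2,0,-1],"roll":0},{"slide":[-0.2,0,-3],"roll":0},{"slide":[-0.2,0,-5],"roll":0},{"slide":[-0.2,0,-6],"roll":0}]'
python3 - <<'E'
from h import *
to([.461,-.022,.13])
for n in("scene","top"):
    d=eyes.get_image(n);cv2.imwrite(f"pics/{n}3.png",d["image"])
cv2.imwrite("pics/top3c.png",cv2.resize(d["image"][145:315,165:470],None,fx=2.6,fy=2.6,interpolation=cv2.INTER_CUBIC))
E
```

```text
time: 4.1
eef_pos: [0.6376, -0.1159, 0.0698]
orientation: [-0.001, 0.72, 0.694, -0.002]
wrist_force: [-0.2, 0.3, 0.9]
grip_width: 0.163
time: 4.52
eef_pos: [0.636, -0.1568, 0.0699]
orientation: [-0.001, 0.72, 0.694, -0.003]
wrist_force: [0.7, 0.1, -0.6]
grip_width: 0.16
time: 4.93
eef_pos: [0.6345, -0.1975, 0.07]
orientation: [-0.001, 0.72, 0.694, -0.002]
wrist_force: [-0.1, -0.1, 0.3]
grip_width: 0.165
time: 5.35
eef_pos: [0.6359, -0.1993, 0.1331]
orientation: [-0.0, 0.72, 0.694, -0.002]
wrist_force: [0.8, 0.2, 0.9]
grip_width: 0.161
t 5.35 pos [ 0.6359 -0.1993  0.1331] slide cm [ 17.1 -18.1   0.3] roll -0.007 F [0.8 0.2 0.9] g 0.161 tip 0.017
```

View pics/scene3.png

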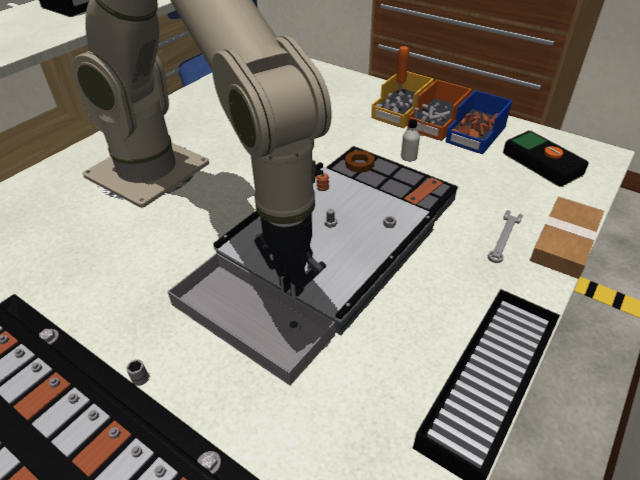

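The nut is in the pan at (293,324) and the bystanders are unchanged. Next is n3: go over at height, then come down behind it.

```bash
python3 -m creep '[{"slide":[1.7,-1.8,0],"roll":0},{"slide":[3.4,-3.6,0],"roll":0},{"slide":[5.1,-5.4,0],"roll":0},{"slide":[6.8,-7.2,0],"roll":0},{"slide":[8.5,-9,0],"roll":0}]'
python3 -m creep '[{"slide":[1.7,-1.8,0],"roll":0},{"slide":[3.4,-3.6,0],"roll":0},{"slide":[5.1,-5.4,0],"roll":0},{"slide":[6.8,-7.2,0],"roll":0},{"slide":[8.5,-9,0],"roll":0}]'
python3 -m creep '[{"slide":[0,0,0],"roll":0},{"slide":[0,0,0],"roll":0},{"slide":[0,0,0],"roll":0},{"slide":[0,0,0],"roll":0},{"slide":[0,0,0],"roll":0}]'
python3 - <<'E'
from h import *
to([.461,-.022,.07])
d=eyes.get_image("wrist");cv2.imwrite("pics/w4.png",d["image"]);print(np.round(proj(d,(.4615,-.0785,.055))))
E
```

```text
time: 5.87
eef_pos: [0.5478, -0.1099, 0.1312]
orientation: [-0.0, 0.72, 0.694, -0.002]
wrist_force: [-0.6, 0.1, 0.6]
grip_width: 0.162
time: 6.28
eef_pos: [0.4593, -0.0207, 0.1304]
orientation: [-0.001, 0.719, 0.695, -0.002]
wrist_force: [-0.5, -0.3, 0.6]
grip_width: 0.156
time: 6.7
eef_pos: [0.4597, -0.0214, 0.1302]
orientation: [-0.001, 0.72, 0.694, -0.002]
wrist_force: [-0.5, -0.1, 1.0]
grip_width: 0.162
t 6.7 pos [ 0.4597 -0.0214  0.1302] slide cm [-0.   0.2  6. ] roll -0.006 F [-0.5 -0.1  1. ] g 0.162 tip 0.017
[321. 359.]
```

View pics/w4.png

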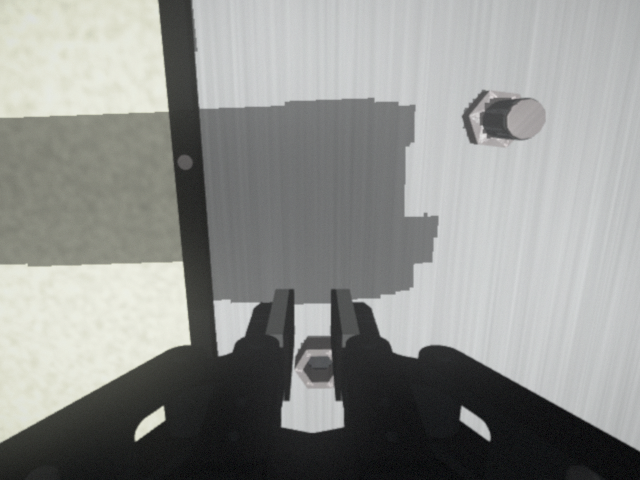

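n3 is at (318,369), centred in the gap. I'll descend and sweep.

```bash
python3 -m creep '[{"slide":[0,0.2,1.5],"roll":0},{"slide":[0,0.2,3],"roll":0},{"slide":[0,0.2,4.5],"roll":0},{"slide":[0,0.2,5.6],"roll":0},{"slide":[0,0.2,6],"roll":0}]'
python3 -m creep '[{"slide":[-0.8,0,0],"roll":0},{"slide":[-1.6,0,0],"roll":0},{"slide":[-2.4,0,0],"roll":0},{"slide":[-3.2,0,0],"roll":0},{"slide":[-4,0,0],"roll":0}]'
python3 -m creep '[{"slide":[-0.8,0,0],"roll":0},{"slide":[-1.6,0,0],"roll":0},{"slide":[-2.4,0,0],"roll":0},{"slide":[-3.2,0,0],"roll":0},{"slide":[-4,0,0],"roll":0}]'
python3 -c "from h import *;to([.456,-.197,.07]);d=eyes.get_image('scene');cv2.imwrite('pics/s5.png',d['image'])"
```

```text
time: 7.17
eef_pos: [0.4607, -0.0221, 0.0686]
orientation: [-0.001, 0.72, 0.694, -0.004]
wrist_force: [-0.6, 0.4, -0.5]
grip_width: 0.161
time: 7.58
eef_pos: [0.4595, -0.0632, 0.0694]
orientation: [-0.001, 0.72, 0.694, -0.003]
wrist_force: [0.7, 0.5, 0.4]
grip_width: 0.154
time: 8.0
eef_pos: [0.458, -0.104, 0.0696]
orientation: [-0.001, 0.72, 0.694, -0.003]
wrist_force: [0.4, -0.1, -0.6]
grip_width: 0.163
t 8.0 pos [ 0.458  -0.104   0.0696] slide cm [-9.3  0.1 -0. ] roll -0.008 F [ 0.4 -0.1 -0.6] g 0.163 tip 0.017
```

```bash
python3 -m creep '[{"slide":[-0.8,0,0],"roll":0},{"slide":[-1.6,0,0],"roll":0},{"slide":[-2.4,0,0],"roll":0},{"slide":[-3.2,0,0],"roll":0},{"slide":[-4,0,0],"roll":0}]'
python3 -m creep '[{"slide":[-0.8,0,0],"roll":0},{"slide":[-1.6,0,0],"roll":0},{"slide":[-2.4,0,0],"roll":0},{"slide":[-3.2,0,0],"roll":0},{"slide":[-4,0,0],"roll":0}]'
python3 -m creep '[{"slide":[-0.8,0,0],"roll":0},{"slide":[-1.2,0,0],"roll":0},{"slide":[-1.3,0,0],"roll":0},{"slide":[-1.3,0,-1],"roll":0},{"slide":[-1.3,0,-3],"roll":0}]'
python3 -m creep '[{"slide":[0,0,-2],"roll":0},{"slide":[0,0,-4],"roll":0},{"slide":[0,0,-6],"roll":0},{"slide":[0,0,-6],"roll":0},{"slide":[0,0,-6],"roll":0}]'
python3 - <<'E'
from h import *
to([.653,.168,.15])
for n in("scene","top"):
    d=eyes.get_image(n);cv2.imwrite(f"pics/{n}6.png",d["image"])
E
```

```text
time: 8.47
eef_pos: [0.4562, -0.1465, 0.0697]
orientation: [-0.0, 0.721, 0.693, -0.003]
wrist_force: [0.3, -0.3, -0.4]
grip_width: 0.159
time: 8.88
eef_pos: [0.4546, -0.1873, 0.0699]
orientation: [-0.001, 0.721, 0.693, -0.003]
wrist_force: [0.2, -0.1, -0.1]
grip_width: 0.158
time: 9.3
eef_pos: [0.4529, -0.1994, 0.099]
orientation: [-0.002, 0.721, 0.693, -0.005]
wrist_force: [-0.3, 0.5, 0.5]
grip_width: 0.157
time: 9.72
eef_pos: [0.4543, -0.1989, 0.1605]
orientation: [-0.001, 0.72, 0.693, -0.004]
wrist_force: [0.0, -0.0, -0.6]
grip_width: 0.16
t 9.72 pos [ 0.4543 -0.1989  0.1605] slide cm [37.4 18.5  0.8] roll -0.008 F [ 0.  -0.  -0.6] g 0.16 tip 0.017
```

View pics/scene6.png

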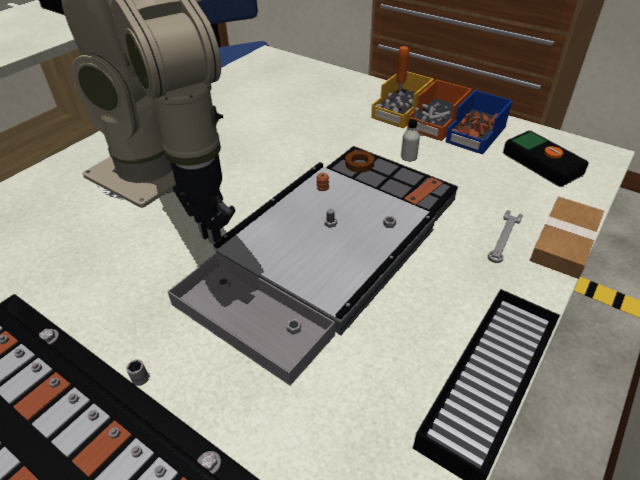

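Both nuts lie in the pan, at (223,283) and (294,326). n1 is left, and the path over to it at height is clear.

```bash
python3 -m creep '[{"slide":[2.5,1.2,0],"roll":0},{"slide":[5,2.5,0],"roll":0},{"slide":[7.5,3.7,0],"roll":0},{"slide":[10,5,0],"roll":0},{"slide":[12.5,6.2,0],"roll":0}]'
python3 -m creep '[{"slide":[2.5,1.2,0],"roll":0},{"slide":[5,2.5,0],"roll":0},{"slide":[7.5,3.7,0],"roll":0},{"slide":[10,5,0],"roll":0},{"slide":[12.5,6.2,0],"roll":0}]'
python3 -m creep '[{"slide":[2.5,1.2,0],"roll":0},{"slide":[5,2.5,0],"roll":0},{"slide":[7.5,3.7,0],"roll":0},{"slide":[10,5,0],"roll":0},{"slide":[12.4,6.1,0],"roll":0}]'
python3 -m creep '[{"slide":[0,0,0],"roll":0},{"slide":[0,0,0],"roll":0},{"slide":[0,0,0],"roll":0},{"slide":[0,0,0],"roll":0},{"slide":[0,0,0],"roll":0}]'
python3 - <<'E'
from h import *
to([.653,.168,.07])
d=eyes.get_image("wrist");cv2.imwrite("pics/w7.png",d["image"]);print(np.round(proj(d,(.653,.1155,.055))))
E
```

```text
time: 10.23
eef_pos: [0.5199, -0.0748, 0.1568]
orientation: [-0.003, 0.721, 0.693, -0.005]
wrist_force: [-0.2, 0.0, -0.5]
grip_width: 0.16
time: 10.65
eef_pos: [0.5866, 0.0491, 0.1545]
orientation: [-0.003, 0.72, 0.693, -0.006]
wrist_force: [1.0, -0.4, -0.5]
grip_width: 0.16
time: 11.07
eef_pos: [0.6522, 0.1722, 0.1517]
orientation: [-0.004, 0.72, 0.694, -0.007]
wrist_force: [0.2, -0.1, -0.9]
grip_width: 0.162
time: 11.48
eef_pos: [0.652, 0.1707, 0.1517]
orientation: [-0.004, 0.721, 0.693, -0.007]
wrist_force: [-0.9, -0.6, 0.4]
grip_width: 0.159
t 11.48 pos [0.652  0.1707 0.1517] slide cm [-0.2  0.2  8.2] roll -0.01 F [-0.9 -0.6  0.4] g 0.159 tip 0.017
[321. 336.]
```

View pics/w7.png

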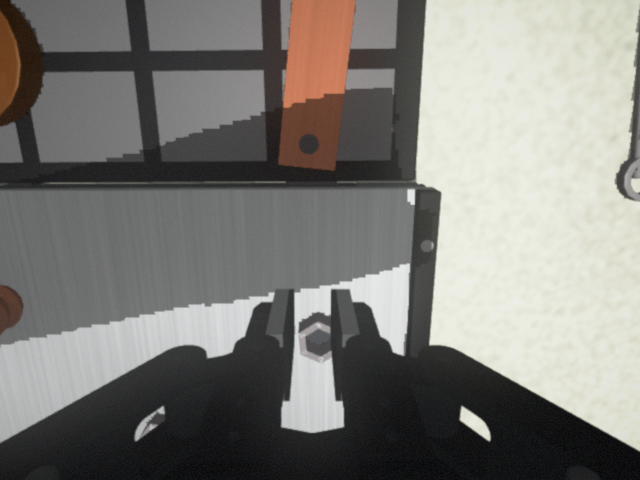

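n1 is at (316,341), centred in the gap. I'll descend and sweep, watching height along the way.

```bash
python3 -m creep '[{"slide":[0,0,1.8],"roll":0},{"slide":[0,0.1,3.6],"roll":0},{"slide":[0,0.1,5.4],"roll":0},{"slide":[0,0.1,7.2],"roll":0},{"slide":[0,0.1,8.2],"roll":0}]'
python3 -m creep '[{"slide":[-0.8,0,0],"roll":0},{"slide":[-1.6,0,0],"roll":0},{"slide":[-2.4,0,0],"roll":0},{"slide":[-3.2,0,0],"roll":0},{"slide":[-4,0,0],"roll":0}]'
python3 -m creep '[{"slide":[-0.8,0,0],"roll":0},{"slide":[-1.6,0,0],"roll":0},{"slide":[-2.4,0,0],"roll":0},{"slide":[-3.2,0,0],"roll":0},{"slide":[-4,0,0],"roll":0}]'
python3 -c "from h import *;to([.642,-.2,.07])"
```

```text
time: 11.95
eef_pos: [0.6509, 0.1697, 0.068]
orientation: [-0.004, 0.721, 0.693, -0.008]
wrist_force: [0.2, 0.8, -0.1]
grip_width: 0.158
time: 12.37
eef_pos: [0.6499, 0.1284, 0.0695]
orientation: [-0.004, 0.721, 0.692, -0.007]
wrist_force: [-0.2, 1.3, -0.3]
grip_width: 0.156
time: 12.78
eef_pos: [0.6483, 0.0877, 0.0698]
orientation: [-0.004, 0.721, 0.692, -0.007]
wrist_force: [0.6, 1.1, 0.9]
grip_width: 0.157
t 12.78 pos [0.6483 0.0877 0.0698] slide cm [-28.8   0.6   0.1] roll -0.011 F [0.6 1.1 0.9] g 0.157 tip 0.017
```

```bash
for i in 1; do
python3 -m creep '[{"slide":[-0.8,0,0],"roll":0},{"slide":[-1.6,0,0],"roll":0},{"slide":[-2.4,0,0],"roll":0},{"slide":[-3.2,0,0],"roll":0},{"slide":[-4,0.1,0],"roll":0}]'
python3 -m creep '[{"slide":[-0.8,0,0],"roll":0},{"slide":[-1.6,0,0],"roll":0},{"slide":[-2.4,0,0],"roll":0},{"slide":[-3.2,0,0],"roll":0},{"slide":[-4,0.1,0],"roll":0}]'
python3 -m creep '[{"slide":[-0.8,0,0],"roll":0},{"slide":[-1.6,0,0],"roll":0},{"slide":[-2.4,0,0],"roll":0},{"slide":[-3.2,0,0],"roll":0},{"slide":[-4,0,0],"roll":0}]'
python3 -m creep '[{"slide":[-0.8,0,0],"roll":0},{"slide":[-1.6,0,0],"roll":0},{"slide":[-2.4,0,0],"roll":0},{"slide":[-3.2,0,0],"roll":0},{"slide":[-4,0,0],"roll":0}]'
done
python3 - <<'E'
from h import *
to([.641,-.2,.07])
d=eyes.get_image("scene");u,v=map(int,proj(d,r.get_state()["eef_pos"]))
cv2.imwrite("pics/s8.png",cv2.resize(d["image"][v-75:v+75,u-100:u+100],None,fx=4,fy=4,interpolation=cv2.INTER_CUBIC))
E
```

```text
time: 13.2
eef_pos: [0.6475, 0.0469, 0.0699]
orientation: [-0.004, 0.721, 0.692, -0.007]
wrist_force: [0.6, 0.2, -0.6]
grip_width: 0.157
time: 13.62
eef_pos: [0.6467, 0.0061, 0.0701]
orientation: [-0.004, 0.721, 0.692, -0.007]
wrist_force: [-0.1, 1.7, -0.8]
grip_width: 0.161
time: 14.03
eef_pos: [0.645, -0.0347, 0.0703]
orientation: [-0.004, 0.721, 0.692, -0.007]
wrist_force: [0.7, 0.8, -0.2]
grip_width: 0.162
time: 14.45
eef_pos: [0.6433, -0.0754, 0.0705]
orientation: [-0.004, 0.721, 0.692, -0.007]
wrist_force: [-0.4, -0.3, 0.7]
grip_width: 0.159
t 14.45 pos [ 0.6433 -0.0754  0.0705] slide cm [-12.5   0.3   0.1] roll -0.011 F [-0.4 -0.3  0.7] g 0.159 tip 0.017
```

View pics/s8.png

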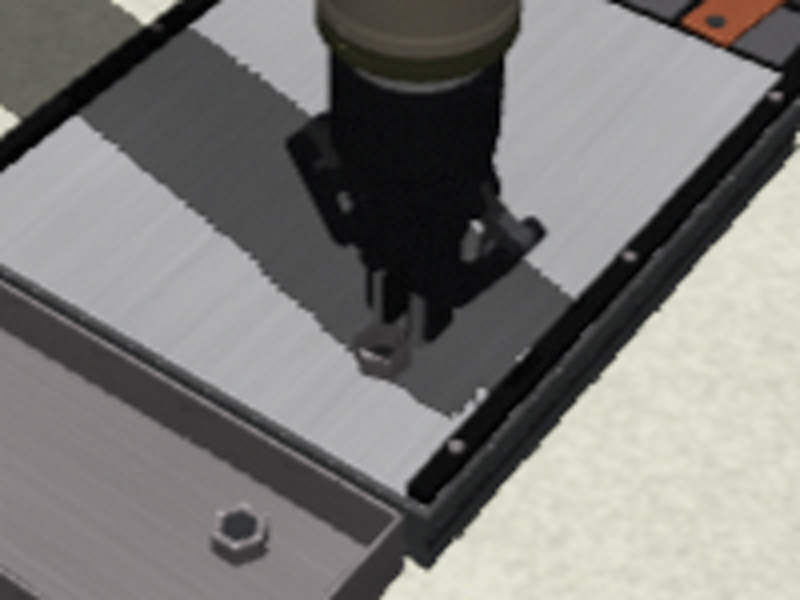

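n1 sits at (382,350) in the fork, with n2 in the pan at (240,530). I'll continue over the edge. Even if they stack, n1 stays below the 34 mm limit.

```bash
python3 -m creep '[{"slide":[-0.8,0,0],"roll":0},{"slide":[-1.6,0,0],"roll":0},{"slide":[-2.4,0,0],"roll":0},{"slide":[-3.2,0,0],"roll":0},{"slide":[-4,0,0],"roll":0}]'
python3 -m creep '[{"slide":[-0.8,0,0],"roll":0},{"slide":[-1.6,0,0],"roll":0},{"slide":[-2.4,0,0],"roll":0},{"slide":[-3.2,0,0],"roll":0},{"slide":[-4,0,0],"roll":0}]'
python3 -m creep '[{"slide":[-0.8,0,0],"roll":0},{"slide":[-1.6,0,0],"roll":0},{"slide":[-2.4,0,0],"roll":0},{"slide":[-3.2,0,0],"roll":0},{"slide":[-4.2,0,0],"roll":0}]'
python3 -m creep '[{"slide":[-0.2,0,0],"roll":0},{"slide":[-0.2,0,-2],"roll":0},{"slide":[-0.2,0,-4],"roll":0},{"slide":[-0.2,0,-6],"roll":0},{"slide":[-0.2,0,-8],"roll":0}]'
python3 -m creep '[{"slide":[3,-0.2,-1],"roll":0},{"slide":[6,-0.2,-2],"roll":0},{"slide":[9,-0.2,-3],"roll":0},{"slide":[12,-0.2,-4],"roll":0},{"slide":[15,-0.2,-5],"roll":0}]'
python3 -m creep '[{"slide":[0,0,0],"roll":0},{"slide":[0,0,0],"roll":0},{"slide":[0,0,0],"roll":0},{"slide":[0,0,0],"roll":0},{"slide":[0,0,0],"roll":0}]'
python3 - <<'E'
from h import *
to([.641,-.2,.07])
d=eyes.get_image("scene");cv2.imwrite("pics/s9.png",d["image"])
e=eyes.get_image("top");cv2.imwrite("pics/t9.png",e["image"])
cv2.imwrite("pics/both9.png",np.vstack([cv2.resize(d["image"][130:400,120:480],None,fx=1.1,fy=1.1),cv2.resize(e["image"][140:325,120:535],(396,200))]))
E
```

```text
time: 14.92
eef_pos: [0.6413, -0.1185, 0.0708]
orientation: [-0.004, 0.722, 0.692, -0.008]
wrist_force: [0.3, 0.7, -0.2]
grip_width: 0.162
time: 15.33
eef_pos: [0.6395, -0.1593, 0.0711]
orientation: [-0.003, 0.722, 0.692, -0.008]
wrist_force: [1.5, 0.2, -0.0]
grip_width: 0.166
time: 15.75
eef_pos: [0.6378, -0.2016, 0.0713]
orientation: [-0.004, 0.722, 0.692, -0.008]
wrist_force: [-0.5, 0.1, -0.6]
grip_width: 0.16
time: 16.17
eef_pos: [0.6389, -0.2032, 0.1522]
orientation: [-0.004, 0.722, 0.692, -0.008]
wrist_force: [1.1, -0.4, -1.3]
grip_width: 0.161
time: 16.58
eef_pos: [0.644, -0.0515, 0.2019]
orientation: [-0.004, 0.722, 0.692, -0.008]
wrist_force: [1.2, 0.6, -0.5]
grip_width: 0.158
time: 17.0
eef_pos: [0.6437, -0.0532, 0.2015]
orientation: [-0.004, 0.723, 0.691, -0.008]
wrist_force: [-0.2, -0.1, -0.2]
grip_width: 0.165
t 17.0 pos [ 0.6437 -0.0532  0.2015] slide cm [-14.6   0.6  13.2] roll -0.015 F [-0.2 -0.1 -0.2] g 0.165 tip 0.017
```

View pics/both9.png

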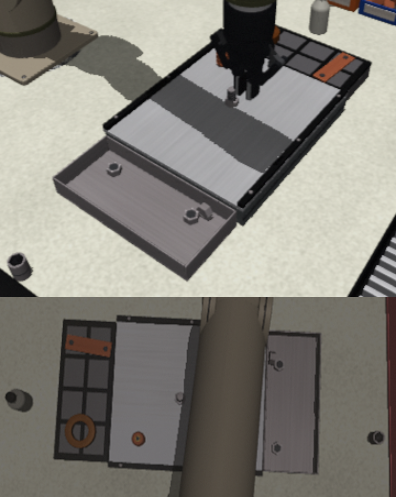

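All three nuts are in the pan: (115,170), (191,215), and one next to it at (206,211) that seems to be on edge. I'll zoom in on that one.

Run:
```python
from h import *
d=cv2.imread("pics/s9.png");e=cv2.imread("pics/t9.png")
cv2.imwrite("pics/z9.png",np.hstack([cv2.resize(d[295:355,265:345],(400,300),interpolation=cv2.INTER_CUBIC),cv2.resize(e[170:230,390:470],(400,300),interpolation=cv2.INTER_CUBIC)]))
D=eyes.get_image("scene");E=eyes.get_image("top");print(np.abs(D["image"].astype(int)-d)[295:355,265:345].max())
# bystander check vs the first pictures
a=cv2.imread("pics/scene0.png")
for n,(u,v) in dict(bottle=(410,145),socket=(137,370),tape=(360,160),busbar=(427,190)).items():
    k=14;T=a[v-k:v+k,u-k:u+k];m=cv2.matchTemplate(D["image"][v-k-8:v+k+8,u-k-8:u+k+8],T,5);_,s,_,l=cv2.minMaxLoc(m);print(n,round(s,3),np.array(l)-8)
for q in((.638,-.165,.04),(.638,-.165,.003)):print(proj(D,q),proj(E,q))
```

```text
5
bottle 1.0 [0 0]
socket 1.0 [0 0]
tape 0.628 [8 3]
busbar 0.999 [0 0]
(np.float64(305.5038469115355), np.float64(307.9128138431554)) (np.float64(402.0163442367382), np.float64(196.17625582917506))
(np.float64(306.2038037895674), np.float64(320.5339125766387)) (np.float64(399.78116457757847), np.float64(198.9741191310777))
```

The picture limit is reached, so I'll check the rest numerically. I'll move the arm clear first.

```bash
python3 -m creep '[{"slide":[3,-0.5,-1],"roll":0},{"slide":[6,-1,-2],"roll":0},{"slide":[9,-1.5,-3],"roll":0},{"slide":[12,-2,-4],"roll":0},{"slide":[15,-2.5,-5],"roll":0}]' >/dev/null
python3 -m creep '[{"slide":[3,-1,0],"roll":0},{"slide":[6,-2,0],"roll":0},{"slide":[9,-3,0],"roll":0},{"slide":[12,-4,0],"roll":0},{"slide":[15,-5,0],"roll":0}]' >/dev/null
python3 -m creep '[{"slide":[0,0,0],"roll":0},{"slide":[0,0,0],"roll":0},{"slide":[0,0,0],"roll":0},{"slide":[0,0,0],"roll":0},{"slide":[0,0,0],"roll":0}]'
python3 - <<'E'
from h import *
D=eyes.get_image("scene");E=eyes.get_image("top");t9=cv2.imread("pics/t9.png")
a=cv2.imread("pics/scene0.png");b=cv2.imread("pics/top0.png")
def chk(T0,I,n,u,v,k=10):
    m=cv2.matchTemplate(I[v-k-6:v+k+6,u-k-6:u+k+6],T0[v-k:v+k,u-k:u+k],5);_,s,_,l=cv2.minMaxLoc(m);print(n,round(s,3),np.array(l)-6)
chk(a,D["image"],"bolt sc",331,218);chk(a,D["image"],"ins sc",322,181);chk(a,D["image"],"socket sc",137,370);chk(a,D["image"],"bottle sc",410,145)
chk(b,E["image"],"bolt top",308,233);chk(b,t9,"ins top9",264,271);chk(b,t9,"tape top9",204,264,18)
def blobs(I,x0,x1,y0,y1):
    g=cv2.cvtColor(I,6)[y0:y1,x0:x1];bg=cv2.medianBlur(g,31);m=(cv2.absdiff(g,bg)>14).astype(np.uint8)
    n,l,s,c=cv2.connectedComponentsWithStats(m);return [(*(c[i]+[x0,y0]).round(1),*s[i,2:]) for i in range(1,n) if s[i,4]>8]
B=blobs(E["image"],404,450,178,298);S=blobs(D["image"],200,335,270,345)
print("top");[print(x,cast(E,x[0],x[1],.012).round(3)) for x in B]
print("scene");[print(x,cast(D,x[0],x[1],.012).round(3)) for x in S]
# ascii of the pan corner, scene
g=cv2.cvtColor(D["image"],6)
print("scene rows 308-338 cols 284-320");[print(*("%3d"%v for v in g[y,284:320])) for y in range(308,338)]
h=cv2.cvtColor(E["image"],6);print("top rows 185-209 cols 394-420");[print(*("%3d"%v for v in h[y,394:420])) for y in range(185,209)]
E
```

```text
time: 18.45
eef_pos: [0.5827, 0.2516, 0.2519]
orientation: [-0.004, 0.723, 0.69, -0.008]
wrist_force: [-0.2, -0.2, 1.0]
grip_width: 0.162
bolt sc 1.0 [0 0]
ins sc 0.795 [0 0]
socket sc 1.0 [0 0]
bottle sc 1.0 [0 0]
bolt top 0.997 [0 0]
ins top9 0.999 [0 0]
tape top9 0.992 [0 0]
top
(np.float64(405.8), np.float64(190.6), np.int32(5), np.int32(2), np.int32(9)) [ 0.656 -0.178  0.012]
(np.float64(409.9), np.float64(202.4), np.int32(13), np.int32(11), np.int32(80)) [ 0.629 -0.187  0.012]
(np.float64(449.0), np.float64(241.5), np.int32(1), np.int32(12), np.int32(12)) [ 0.538 -0.278  0.012]
(np.float64(449.0), np.float64(269.5), np.int32(1), np.int32(14), np.int32(14)) [ 0.474 -0.277  0.012]
(np.float64(408.6), np.float64(280.0), np.int32(10), np.int32(10), np.int32(63)) [ 0.448 -0.184  0.012]
scene
(np.float64(205.6), np.float64(274.9), np.int32(14), np.int32(12), np.int32(54)) [ 0.405 -0.192  0.012]
(np.float64(292.5), np.float64(306.7), np.int32(109), np.int32(75), np.int32(2003)) [ 0.601 -0.159  0.012]
(np.float64(223.7), np.float64(284.1), np.int32(16), np.int32(14), np.int32(138)) [ 0
[... 6302 characters left out ...]
  69  68  59  43  47  45  58  84  78  43  46  47  46  46  43  68  90  87  87
114 113 114 105  69  57  86  92  91  82  66  69  59  56  86  80  47  46  47  46  45  44  69  89  89  86
114 114 115 105  67  55  84  90  89  89  89  92  74  50  83  89  65  48  45  44  45  59  84  96  90  86
114 114 114 106  69  55  83  88  88  89  88  90  73  40  62  82  84  69  59  63  72  83  93  92  89  86
113 113 115 103  61  54  82  90  89  88  88  88  81  55  37  49  70  83  84  89  88  77  78  84  88  86
113 113 115  98  52  57  83  88  89  88  86  89  92  81  65  53  40  62  81  84  75  72  80  88  88  87
114 114 116  97  53  61  83  88  87  89  89  89  89  89  90  79  65  59  64  73  78  87  88  88  87  85
```

```bash
python3 -c "from h import *;print(job.close_job())"
```

```text
the job is handed in; nothing more can be done
None
```

I swept all three nuts along the plate and over the open -y end into the catch pan, one at a time, and handed the job in at about 18.5 s. I used the fingertips set about 14 mm apart as a two-point fork. The wrist force at the end of each move stayed under about 2 N.

**Nuts:** All three are inside the pan walls. Two lie flat at about (0.45, -0.19) and (0.63, -0.19). The third stands on edge between the pan wall and the second nut. It was at rest (no change between pictures), and its top is below the rim at roughly 27 mm.

**Bystanders:** Compared with the first pictures, the bolt, insulator, socket, bottle, tape and busbar all showed zero pixel shift.

**Weaker checks:**
- **Tape:** One scene-view match failed (0.63), probably because the gripper was in the way. The top view matched at 0.99.
- **Insulator:** The scene-view match was weak (0.80), though with zero shift. The top view matched at 0.999.
- **On-edge nut:** I couldn't view the close-up of it because the picture limit was reached. I judged its pose from pixel values in two views.

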